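# Dial open the studio's pigment strongbox

### The arm

A 6-joint arm with a two-finger parallel gripper is mounted at the origin on the work surface. World frame = base frame: x ahead of the robot, y to its left, z up, the work surface at z = 0. Lengths are in m, angles in rad, forces in N, time in s.
With the tool pointing down it reaches from about 0.35 to 0.925 m from the base axis. Payload 6.4 kg.
Tool frame: the origin (TCP) lies between the finger pads; the fingertips stand 17 mm ahead of it and the grasp point (between the pads) lies 2 mm behind it; z points along the fingers, x is the direction in which the jaws open and shut, and the axes are right-handed (so a half turn about z gives the same grasp; the last joint's range is limited). The gripper opens to 85 mm and grips with 20 to 120 N. Pads are 22 mm wide; open, the fingers measure 114 mm over their backs; the gripper's body (76 mm by 85 mm) begins 54 mm behind the grasp point. The pads swing forward as they close: fully open they stand 13 mm farther back than shut.
Start: joints at [-1.311, 0.245, 1.558, -0, 1.339, -0.174], TCP at [0.273, -0.59, 0.248] pointing down, gripper open.
Joint ranges: [-3.13, 3.13], [-1.02, 2.26], [0.13, 2.54], [-0.95, 4.09], [0.21, 2.88], [-2.74, 2.74]. Speed limits (rad/s): [2.57, 2.57, 3.14, 3.14, 3.14, 3.14].

### API

Orientations are given as a unit quaternion [w, x, y, z].
In Python, from cell import robot gives the robot as it stands.
- The arm moves only by the tool apply_moves, never from a script. Its argument "commands" is a list of rows, each a list of 7 numbers: the opening, from -1 (shut) to 1 (fully open), so that 0 is half open, then the shift along the tool's x, y, z in cm, then the turn, a rotation vector about the tool's x, y, z in degrees. In form: [[fingers, x, y, z, ax, ay, az], ...]. A call has 1 to 8 rows; each row is the pose to reach, as a shift and turn from the pose measured when the call began, along the tool's axes at that moment; what a row does not reach only later rows make up. A row lasts 1/8 s, in which the tool goes at most 62.5 mm and 10.7 degrees, less where a joint would pass 70% of its speed; a pose out of reach is approached as far as the arm can. A call with a gripper value outside its range is refused whole. The fingers move at their own pace and stop on an object; "grip_force" is the grip in N (left out, the last holds). Time passes only in rows, so rows that repeat a pose let the fingers close. It gives the time, the measured TCP pose, the force and the opening at its end, in the units of the state.
- robot.get_obs(): the state, without advancing time (a new reading comes with each control period).
- robot.snapshot(name): name is "scene" or "top"; returns the picture (384x512x3 uint8, red, green, blue); there is no depth.
- robot.camera_model(name): a dict with "intrinsics" (3x3 intrinsics, pixels), "eye" and "attitude" of the camera in the world. Camera axes: x right, y down, z forward; pixel columns grow to the right and rows downward; lengths in m; the calibration is good to about 2 mm. A picture is of the moment at which its call begins. camera_model takes no time and is no camera call.
- robot.finish_job(): hands the job in, once; it reports no verdict.
Trained networks look in the newest picture that a camera, given by its name, has taken for a name from the list of things; names that differ only in an ending like _2 or _b are one class to them, and where a whole thing is asked for, a point or a joint stands for the part that bears it (a point fixed in the world has none). Each returns a list of dicts, best first, with "p" (0 to 1); they miss things now and then, are a little off and sometimes report something else, mostly with a low value. They report only what shows in the picture. A call takes as long as a camera call.
- robot.masks_of(camera, name): "mask" (384x512 bool, what is visible of it) and "bbox" ([left, top, right, bottom] in pixels, round what is visible of it).
The state is a dict: "time_s": time; "q": joint angles; "qd": joint speeds; "joint_efforts": joint torques, N m; "position": TCP position; "tool_rot": TCP orientation; "wrist_force": force on the tool from outside, world axes, zero at the start; "ft_torque": the same for the moment, N m; "gripper_width": finger opening in m.
Only numpy, scipy, OpenCV 4.12 (cv2) and the standard library are available. Lean on these libraries where they do the work, as an engineer would, in place of code of your own. Each camera call takes 0.05 s, during which the arm holds its last target.

### The job

Unlock the grey pigment strongbox by its dial: turn left (anticlockwise seen from above) until the white pointer stands on the blue dot and pause there, turn right to the yellow dot and pause, then turn left again, on past the blue dot, until you feel the bolt come up against its hidden stop, and lean on it lightly for half a second to be sure it is home, never forcing the dial. Then slide the blue lid fully open, away from the robot's side, without ever forcing it, and let go. Leave the jars inside and everything else on the bench where they are.

Things in the scene. Friction and masses are not known exactly. Their poses are not given: they have to be found in the camera images.
- strongbox: Grey steel box fixed to the bench, 220 (x) x 340 (y) x 100 mm tall; origin at the centre of its underside. Its x points away from its front (the robot's side), y to its left, z up; yaw up to 0.3 rad. Right half (y -170 to -4 mm): dark lock deck, top at 100 mm, with the dial and a clear window over the bolt. Left half (y 2 to 166 mm): blue sliding lid, top also at 100 mm.
- dial: Combination dial, an aluminium disc 72 mm across. Origin on its vertical axis at deck height, (0,-90,100) mm in the strongbox frame; its x axis is where the pointer looks, z up. Angles are of its x axis from the strongbox's x, anticlockwise (left) positive. Turns -1.45 to 1.9 rad, friction 0.05 N m, stays where left; starts between -1.2 and -0.5.
- dial_grip (a point): On the dial's axis, 31 mm above the deck, fixed to the dial: the place to grip its black upright bar, 58 mm long along the dial's x, 16 mm thick, from 8 to 44 mm above the deck (the disc below it tops at 8 mm). White stripe on top of the bar's pointer half, red tick on the disc at that end.
- drive_peg (a point): Peg under the deck, out of sight, fixed to the dial, 22 mm from its axis. From about 0.57 rad on it draws the bolt, turning easily until the bolt is on its stop. There 0.2 N m at the dial is firm (about 7 N on the bolt); 0.45 N m (20 N on the bolt) is forcing it. Moving the bolt before yellow has been set spoils the opening: do not go past blue by more than 0.2 rad then.
- mark_blue: Blue dot, 12 mm across, on the black ring round the dial. Origin on the dial's axis at deck height; its x axis points from there to the dot, 48 mm out, which lies 0.0 to 0.35 rad from the strongbox's x. The pointer stands on the dot when the dial's x axis is along this x axis within 0.07 rad.
- mark_yellow: Yellow dot, the same, lying between -0.9 and -0.4 rad.
- bolt: Steel bolt inside the lock, seen through the window (orange band). Bar 102 mm long along the strongbox's y, origin mid-underside, at (-42,-37,71) mm in the strongbox frame when locked. The dial draws it towards -y and it stays where left. The lid is free after 13 mm; the hidden stop, a stiff buffer (12 N/mm), differs each time, 15 to 23 mm from locked (dial at about 1.2 to 1.7 rad).
- lid: Blue sliding lid, 220 x 164 x 8 mm. Its origin lies on the strongbox's origin when it is shut and moves along the strongbox's +x (away from its front) as it opens, to 100 mm, where it ends: fully open. About 2 N of friction; it stays where it is left. While locked it gives about 5 mm and then bears on the bolt.
- lid_pull (a point): Middle of the lid's wooden pull: an upright bar 12 mm thick along the strongbox's x, 50 mm long along y, from 100 to 130 mm above the bench; this point at 118 mm height, at (-60, 85, 118) mm in the strongbox frame when shut. It moves with the lid.
- paint_tin: Bystander, not to be disturbed: paint tin, 84 mm across, 100 mm tall; origin at the middle of its underside.
- colour_tray: Bystander, not to be disturbed: black open plastic colour tray, 160 x 120 x 30 mm; origin at the middle of its underside.
- flat_brush: Bystander, not to be disturbed: flat paint brush lying down; origin at the middle of its underside, long axis along its x.
- palette_knife: Bystander, not to be disturbed: palette knife lying down; origin at the middle of its underside, long axis along its x.
- tape_roll: Bystander, not to be disturbed: cardboard ring (empty tape roll), 90 mm across, 25 mm tall; origin at the middle of its underside.
- rinse_cup: Bystander, not to be disturbed: white ceramic cup, 76 mm across, 85 mm tall; origin at the middle of its underside.
- jar_a: Bystander, not to be disturbed: pigment jar with a blue label, 44 mm across, 62 mm tall, standing inside the strongbox under the lid; origin at the middle of its underside.
- jar_b: Bystander, not to be disturbed: pigment jar with a yellow label, same size, beside it inside the strongbox; origin at the middle of its underside.

How it is judged:
On the way, in this order (a step that is already met when the one before it is completed fails the run):
1. the pointer is set on the blue dot (within 0.07 rad for 0.3 s), the bolt still locked (angle between the x axis of dial and the x axis of mark_blue, either way round below 0.07 rad and y of bolt in the frame of strongbox above -0.043 m), for 0.3 s.
2. then the pointer is set on the yellow dot (within 0.07 rad for 0.3 s), the bolt still locked (angle between the x axis of dial and the x axis of mark_yellow, either way round below 0.07 rad and y of bolt in the frame of strongbox above -0.043 m), for 0.3 s.
3. then the bolt is drawn and held firmly against its stop by the dial (over 4 N on the bolt for 0.25 s) (y of bolt in the frame of strongbox below -0.05 m and contact force between dial and bolt above 4 N), for 0.25 s.
4. then the lid is slid fully open (x of lid in the frame of strongbox above 0.094 m), for 0.2 s.
At the end, for the whole second after the job is handed in: The lid is fully open (slid more than 94 mm of its 100 mm) and at rest, and the bolt is still drawn by more than 13 mm (x of lid in the frame of strongbox above 0.094 m and linear speed of lid below 0.005 m/s and y of bolt in the frame of strongbox below -0.05 m); the robot touches nothing.
It fails at once if the dial is forced: over 20 N between dial and bolt (contact force between dial and bolt above 20 N).
It fails at once if the lid is forced against the bolt: over 15 N (contact force between lid and bolt above 15 N).
It fails at once if a jar inside or a thing on the bench is moved by more than 25 mm (distance of any of paint_tin, colour_tray, flat_brush, palette_knife, tape_roll, rinse_cup, jar_a, jar_b from where it was at the start of the episode above 0.025 m).
It also fails if it takes over 72 s, if anything falls off the work surface, if the arm or the gripper's body presses on something with over 40 N, if the wrist force passes 120 N, or if a joint passes its speed limit or range.

## Working session

There is one attempt and no reset: what is moved stays moved. The work goes in short steps, Python scripts to look and compute and a tool call to move; the robot and the scene stay as the last step left them, time stands still between calls to the robot, and variables do not carry over. Pictures are saved under pics/ and viewed, and the job is handed in when it is done.

Besides the shell and the picture viewer there is one more tool, called after ">>>" by a JSON object that holds its "api" and its "payload". apply_moves: Moves the arm, as the interface text tells. Its arguments: {"type":"object","properties":{"commands":{"type":"array","items":{"type":"array","items":{"type":"number"}}},"grip_force":{"type":"number"}},"required":["commands"]}

```bash
mkdir -p pics; ls; python3 - <<'E'
from cell import robot
import cv2,numpy as np
for n in ["scene","top"]:
    im=robot.snapshot(n); cv2.imwrite(f"pics/{n}0.png",im[:,:,::-1]); print(n,robot.camera_model(n))
o=robot.get_obs(); print(o)
E
```

```text
pics
scene {'intrinsics': array([[447.11044944,   0.        , 256.68681356],
       [  0.        , 447.11044944, 198.46099829],
       [  0.        ,   0.        ,   1.        ]]), 'eye': array([1.03244695, 0.5379911 , 1.37256925]), 'attitude': array([-0.10311502,  0.39136621,  0.87938041, -0.25077853])}
top {'intrinsics': array([[386.32302162,   0.        , 247.6631482 ],
       [  0.        , 386.32302162, 189.03373736],
       [  0.        ,   0.        ,   1.        ]]), 'eye': array([0.27600722, 0.02191836, 1.51764035]), 'attitude': array([ 0.03806153, -0.70151061,  0.7099053 , -0.04968548])}
{'time_s': 0.1, 'q': array([-1.31110671e+00,  2.45769030e-01,  1.55890731e+00, -1.97878938e-05,
        1.33868668e+00, -1.74103109e-01]), 'qd': array([-0.00069632, -0.00041178, -0.00256857, -0.00040747, -0.00148754,
        0.00130254]), 'joint_efforts': array([ 1.30944765e-03, -4.30665672e+01, -3.27131116e+01, -3.61204980e-05,
        2.74383674e-03,  3.27697123e-07]), 'position': array([ 0.27308016, -0.58932912,  0.24726645]), 'tool_rot': array([-5.91476692e-04,  8.42709406e-01, -5.38367972e-01, -6.58632146e-04]), 'wrist_force': array([0.15646606, 0.03251323, 0.61982877]), 'ft_torque': array([-0.0475167 , -0.0058847 ,  0.04437766]), 'gripper_width': 0.0854296644780577}
```

View pics/scene0.png

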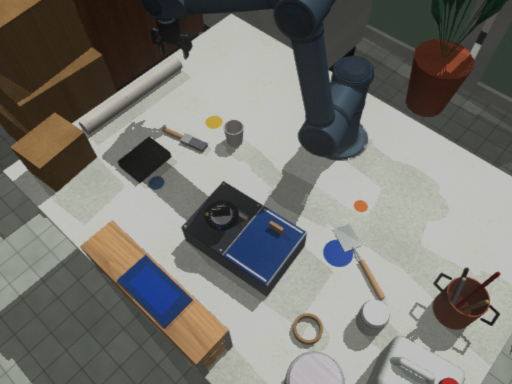

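View pics/top0.png

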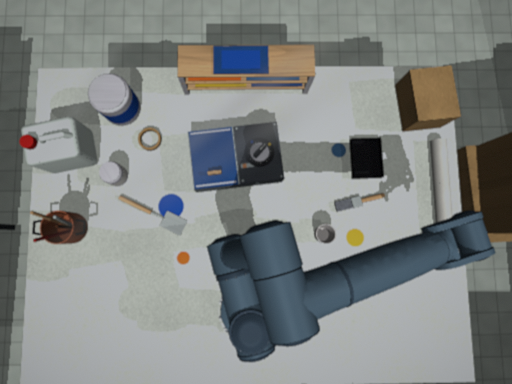

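```bash
cat > h.py <<'E'
import numpy as np,cv2
from scipy.spatial.transform import Rotation as R
from cell import robot
def q2R(q): return R.from_quat([q[1],q[2],q[3],q[0]]).as_matrix()
def ray(cam,u,v,z):
    m=robot.camera_model(cam); d=q2R(m['attitude'])@np.linalg.inv(m['intrinsics'])@np.array([u,v,1.])
    e=np.array(m['eye']); return e+d*(z-e[2])/d[2]
def proj(cam,P):
    m=robot.camera_model(cam); c=(np.atleast_2d(P)-m['eye'])@q2R(m['attitude']); c=c@m['intrinsics'].T; return c[:,:2]/c[:,2:]
def cen(mask):
    v,u=np.nonzero(mask); return u.mean(),v.mean()
E
python3 - <<'E'
from h import *
robot.snapshot("scene");robot.snapshot("top")
for cam in ["scene","top"]:
    im=cv2.imread(f"pics/{cam}0.png")
    c=(175,175,320,300) if cam=="scene" else (180,110,295,205)
    cv2.imwrite(f"pics/{cam}0z.png",cv2.resize(im[c[1]:c[3],c[0]:c[2]],None,fx=5.5 if cam=="scene" else 6,fy=5.5 if cam=="scene" else 6,interpolation=cv2.INTER_CUBIC)[:600,:800])
    for n in ["strongbox","dial","mark_blue","mark_yellow","lid","lid_pull","dial_grip","bolt"]:
        try:
            for r in robot.masks_of(cam,n)[:2]: print(cam,n,round(r['p'],2),r['bbox'],np.round(cen(r['mask']),1),r['mask'].sum())
        except Exception as e: print(n,e)
print(robot.get_obs()['time_s'])
E
```

```text
scene strongbox 0.87 [179.0, 183.0, 311.0, 295.7] [244.5 237.2] 7779
scene strongbox 0.41 [210.2, 205.0, 234.5, 221.4] [220.6 213.9] 350
scene dial 0.73 [212.5, 206.9, 231.1, 223.8] [220.9 214.9] 316
scene lid 0.56 [225.2, 206.6, 304.1, 283.1] [263.7 244.8] 3294
scene lid_pull 0.64 [224.7, 209.0, 303.4, 285.9] [263.9 244.8] 3343
scene dial_grip 0.78 [209.3, 203.9, 234.1, 225.1] [220.8 214.3] 334
top strongbox 0.66 [186.6, 122.0, 283.4, 195.7] [234.9 157.1] 5548
top strongbox 0.54 [245.7, 141.8, 269.2, 160.7] [258.5 151.8] 304
top dial 0.79 [250.9, 144.5, 271.9, 163.0] [259.4 151.6] 335
top mark_blue 0.27 [140.4, 126.7, 161.1, 151.5] [148.9 138.5] 247
top lid 0.92 [188.6, 128.9, 237.1, 189.9] [212.6 158.1] 2531
top lid_pull 0.56 [186.3, 127.7, 236.6, 192.4] [212.4 158.4] 2564
top dial_grip 0.78 [249.6, 143.3, 271.4, 162.3] [259.5 152.2] 298
top dial_grip 0.33 [335.5, 189.3, 383.5, 214.4] [355.9 201.9] 452
1.0
```

View pics/scene0z.png

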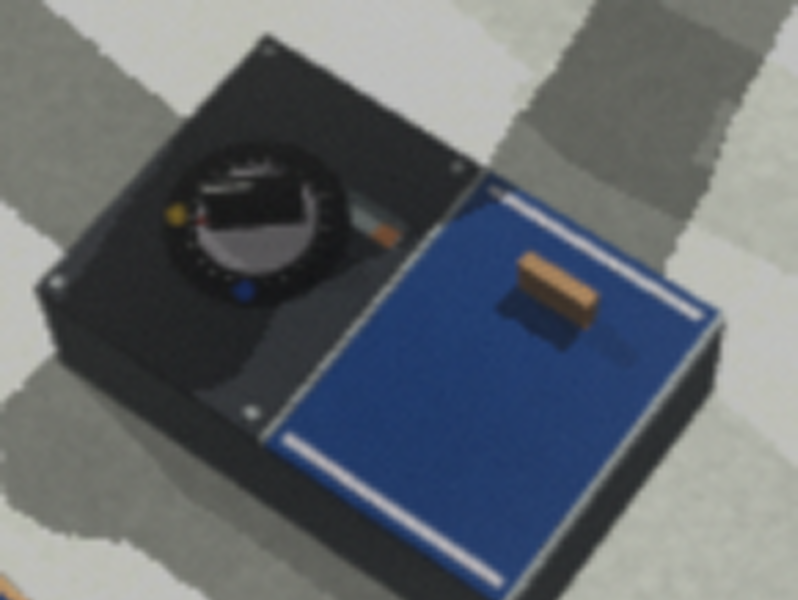

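View pics/top0z.png

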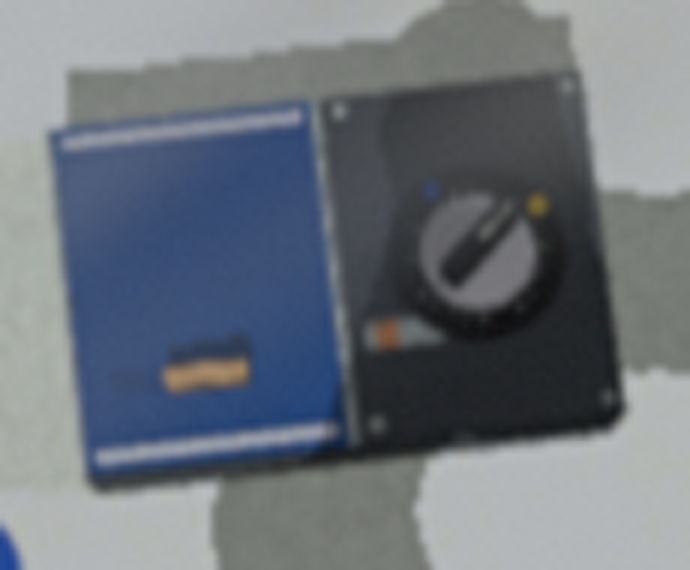

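```bash
cat > fit.py <<'E'
from h import *
from scipy.optimize import least_squares
S=lambda u,v:((u+.5)/5.5-.5+175,(v+.5)/5.5-.5+175)
T=lambda u,v:((u+.5)/6-.5+180,(v+.5)/6-.5+110)
pts=[("scene",S(268,36),(-110,-170,100)),("scene",S(722,315),(-110,166,100)),("scene",S(40,288),(110,-170,100)),("scene",S(262,438),(110,-1,100)),("scene",S(485,172),(-110,-1,100)),
("top",T(52,130),(110,166,100)),("top",T(578,72),(110,-170,100)),("top",T(320,100),(110,-1,100)),("top",T(622,408),(-110,-170,100)),("top",T(92,472),(-110,166,100)),
("scene",S(553,275),(-60,85,130)),("top",T(206,365),(-60,85,130))]
def w(p,P):
    c,s=np.cos(p[2]),np.sin(p[2]); P=np.array(P)/1000; return np.array([p[0]+c*P[0]-s*P[1],p[1]+s*P[0]+c*P[1],P[2]])
def f(p): return np.concatenate([proj(c,w(p,P))[0]-np.array(uv)for c,uv,P in pts])
r=least_squares(f,[.4,0,.1],loss='soft_l1'); p=r.x
if __name__=="__main__":
    print(p); print(np.round(f(p).reshape(-1,2),1).tolist())
    d=w(p,(0,-90,100)); print("dial",d,"pull",w(p,(-60,85,118)))
    for n,c,uv in [("b","scene",S(245,291)),("b","top",T(431,188)),("y","scene",S(177,215)),("y","top",T(538,205))]:
        q=ray(c,*uv,.1)-d; print(n,c,np.hypot(q[0],q[1]),np.arctan2(q[1],q[0])-p[2])
    for c,e in [("scene",S(0,0)),("top",T(0,0))]: print(c,proj(c,d))
    for c,a,b in [("top",T(455,275),T(513,205)),("top",T(478,240),T(513,205)),("scene",S(252,178),S(203,188))]:
        q=ray(c,*b,.144)-ray(c,*a,.144); e=ray(c,*b,.144)-d;print("bar",np.arctan2(q[1],q[0])-p[2],np.arctan2(e[1],e[0])-p[2],np.hypot(q[0],q[1]),np.hypot(e[0],e[1]))
    q=ray("scene",*S(203,220),.108)-d; print("tick",np.hypot(q[0],q[1]),np.arctan2(q[1],q[0])-p[2])
E
python3 fit.py
```

```text
[0.58362994 0.04475712 0.1042967 ]
[[-0.5, -1.0], [-0.7, -0.5], [-1.6, -0.7], [-1.0, 0.2], [-0.0, -0.9], [-0.9, -0.4], [-0.0, -0.5], [-1.4, -0.2], [0.1, 0.6], [-1.7, 0.3], [0.4, 0.4], [-0.9, 1.0]]
dial [ 0.59299963 -0.04475383  0.1       ] pull [0.51510682 0.12304877 0.118     ]
b scene 0.04704728852638189 0.5497285870147388
b top 0.049139791083884304 0.44673092373745976
y scene 0.046932352184908925 -1.03308923335769
y top 0.051132443060268484 -1.0390311828977186
scene [[220.96439624 214.76945286]]
top [[258.44070617 151.77613206]]
bar -0.8003038430728473 -0.9575473726188408 0.05593295282372972 0.030005652198161554
bar -0.8927005701000323 -0.9575473726188408 0.030459602550646277 0.030005652198161554
bar -0.7116988091016104 -0.8373646746626667 0.02884206789829874 0.026514410408764857
tick 0.030191871112398797 -0.8185684075715011
```

```bash
cat > rect.py <<'E'
# rectified plan view of deck plane z around dial, 10 px/mm.. box frame: up = +x, left=+y
from fit import *
def rect(cam,im,z=100,half=70,s=4,c=(0,-90)):
    n=int(2*half*s); a=(np.arange(n)+.5)/s-half
    X,Y=np.meshgrid(a,a) # col,row
    bx=c[0]-Y; by=c[1]-X
    P=np.stack([bx.ravel(),by.ravel(),np.full(bx.size,z)],1)/1000
    cc,ss=np.cos(p[2]),np.sin(p[2]); W=np.stack([p[0]+cc*P[:,0]-ss*P[:,1],p[1]+ss*P[:,0]+cc*P[:,1],P[:,2]],1)
    uv=proj(cam,W).astype(np.float32).reshape(n,n,2)
    return cv2.remap(im,uv[...,0],uv[...,1],cv2.INTER_CUBIC)
E
python3 - <<'E'
from rect import *
o=[]
for c in ["scene","top"]:
    im=cv2.imread(f"pics/{c}0.png"); r=rect(c,im,half=50*1.2,s=3.3)
    n=len(r); cv2.line(r,(n//2,0),(n//2,n),(0,255,0),1);cv2.line(r,(0,n//2),(n,n//2),(0,255,0),1); o.append(r)
    i=im.astype(int)
    hsv=cv2.cvtColor(im,cv2.COLOR_BGR2HSV)
    u0,v0=proj(c,w(p,(0,-90,100)))[0]
    vv,uu=np.mgrid[:384,:512]; near=np.hypot(uu-u0,vv-v0)<21
    for n,wgt in [("b",i[...,0]-i[...,2]-25),("y",i[...,2]-i[...,0]-35)]:
        m=np.where(near&(wgt>0),wgt,0)
        nl,l,st,ce=cv2.connectedComponentsWithStats((m>0).astype(np.uint8))
        for k in range(1,nl):
            mk=m*(l==k); u,v=(mk*uu).sum()/mk.sum(),(mk*vv).sum()/mk.sum(); q=ray(c,u,v,.1)-w(p,(0,-90,100))
            print(c,n,st[k,4],round(u,2),round(v,2),np.round(np.hypot(q[0],q[1]),4),np.round(np.arctan2(q[1],q[0])-p[2],3))
cv2.imwrite("pics/r0.png",np.hstack(o))
E
```

```text
scene b 10 218.99 227.35 0.0465 0.538
scene y 10 206.66 213.64 0.0473 -1.036
top b 4 251.48 141.45 0.0473 0.466
top y 7 269.13 143.73 0.0508 -1.033
top y 11 244.2 165.39 0.0744 2.226
```

View pics/r0.png

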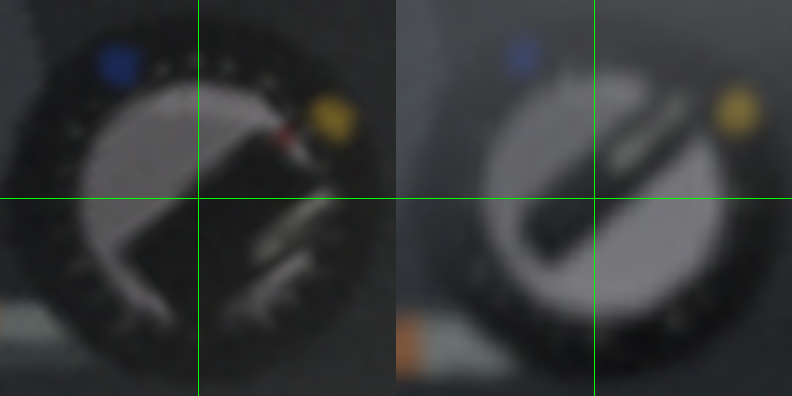

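```bash
cat > go.py <<'E'
from h import *
import sys
def st(): 
    o=robot.get_obs(); Rm=q2R(o['tool_rot']); print("t",round(o['time_s'],2),"pos",np.round(o['position'],4),"yawx",round(np.arctan2(Rm[1,0],Rm[0,0]),4),"tz",np.round(Rm[:,2],3),"F",np.round(o['wrist_force'],1),"T",np.round(o['ft_torque'],2),"w",round(o['gripper_width'],4),"q",np.round(o['q'],2)); return o
def to(pos,yaw):
    o=st(); Rm=q2R(o['tool_rot']); c,s=np.cos(yaw),np.sin(yaw)
    Rt=np.array([[c,s,0],[s,-c,0],[0,0,-1]],float)
    print("shift cm",np.round(Rm.T@(np.array(pos)-o['position'])*100,2),"rot deg",np.round(np.degrees(R.from_matrix(Rm.T@Rt).as_rotvec()),2))
if __name__=="__main__":
    a=list(map(float,sys.argv[1:]))
    if len(a)==4: to(a[:3],a[3])
    else: st()
E
python3 go.py .593 -.045 .24 -2.30
```

```text
t 1.0 pos [ 0.2732 -0.5898  0.2483] yawx -1.137 tz [ 0. -0. -1.] F [-0.2 -0.6  0.3] T [ 0.01 -0.02  0.  ] w 0.0855 q [-1.31  0.25  1.56  0.    1.34 -0.17]
shift cm [-35.99 -51.91   0.83] rot deg [-0.   -0.   66.63]
```

>>> {"api": "apply_moves", "payload": {"commands": [[1, -36, -52, 0.5, 0, 0, 66], [1, -36, -52, 0.5, 0, 0, 66], [1, -36, -52, 0.5, 0, 0, 66], [1, -36, -52, 0.5, 0, 0, 66], [1, -36, -52, 0.5, 0, 0, 66], [1, -36, -52, 0.5, 0, 0, 66], [1, -36, -52, 0.5, 0, 0, 66], [1, -36, -52, 0.5, 0, 0, 66]], "grip_force": 20}}

```text
time_s: 2.0
position: [0.5205, -0.1696, 0.2449]
tool_rot: [0.0, -0.413, 0.911, -0.0]
wrist_force: [0.5, -1.2, -0.3]
gripper_width: 0.0853
```

```bash
python3 go.py .593 -.045 .24 -2.30
```

```text
t 2.0 pos [ 0.5205 -0.1696  0.2449] yawx -2.2896 tz [ 0.001 -0.001 -1.   ] F [ 0.5 -1.2 -0.3] T [-0.05 -0.09  0.02] w 0.0853 q [-0.52  0.01  1.83 -0.    1.31  1.77]
shift cm [-14.15   2.74   0.49] rot deg [-0.06  0.01  0.6 ]
```

>>> {"api": "apply_moves", "payload": {"commands": [[0.3, -14.2, 2.7, 0.5, 0, 0, 0.6], [0.3, -14.2, 2.7, 0.5, 0, 0, 0.6], [0.3, -14.2, 2.7, 0.5, 0, 0, 0.6], [0.3, -14.2, 2.7, 0.5, 0, 0, 0.6], [0.3, -14.2, 2.7, 0.5, 0, 0, 0.6]]}}

```text
time_s: 2.62
position: [0.5932, -0.0462, 0.2398]
tool_rot: [0.0, -0.408, 0.913, -0.001]
wrist_force: [0.7, 0.7, -0.1]
gripper_width: 0.0555
```

```bash
python3 - <<'E'
from rect import *
from go import *
to([.593,-.045,.134],-2.3)
for c in ["scene","top"]:
    im=robot.snapshot(c)[:,:,::-1]; u,v=proj(c,w(p,(0,-90,120)))[0].astype(int)
    a=im[v-40:v+40,u-50:u+50]; cv2.imwrite(f"pics/{c}1.png",cv2.resize(a,None,fx=6,fy=6,interpolation=cv2.INTER_CUBIC))
E
```

```text
t 2.62 pos [ 0.5932 -0.0462  0.2398] yawx -2.3014 tz [ 0.001 -0.001 -1.   ] F [ 0.7  0.7 -0.1] T [-0.02  0.02  0.  ] w 0.0555 q [-0.27  0.13  1.71 -0.    1.3   2.03]
shift cm [-0.08  0.11 10.58] rot deg [-0.06 -0.02 -0.08]
```

View pics/scene1.png

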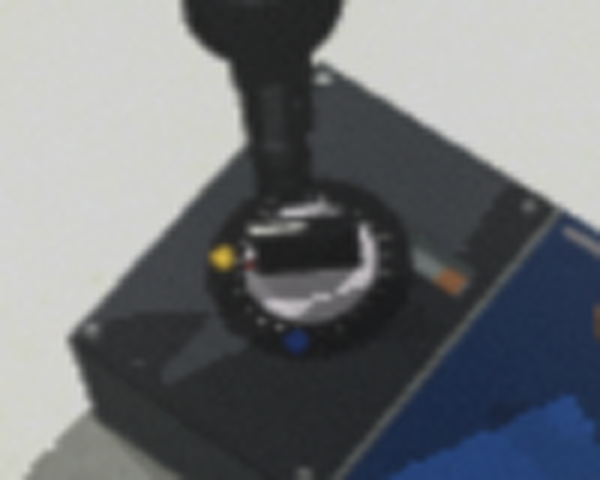

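View pics/top1.png

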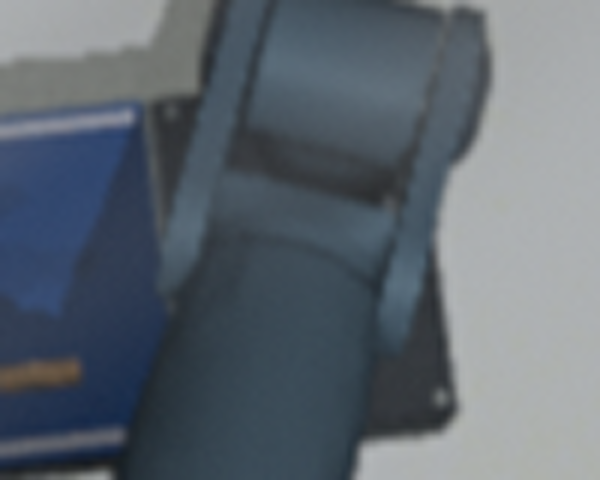

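>>> {"api": "apply_moves", "payload": {"commands": [[0.3, 0, 0, 5, 0, 0, 0], [0.3, 0, 0, 8, 0, 0, 0], [0.3, 0, 0, 10.5, 0, 0, 0], [0.3, 0, 0, 10.5, 0, 0, 0]]}}

```text
time_s: 3.22
position: [0.5914, -0.0473, 0.1328]
tool_rot: [-0.002, -0.407, 0.914, 0.001]
wrist_force: [-0.8, 0.2, 0.4]
gripper_width: 0.0556
```

```bash
python3 go.py
```

```text
t 3.23 pos [ 0.5914 -0.0473  0.1328] yawx -2.304 tz [-0.004  0.    -1.   ] F [-0.8  0.2  0.4] T [-0.    0.03 -0.03] w 0.0556 q [-0.27  0.25  1.78 -0.    1.12  2.03]
```

>>> {"api": "apply_moves", "payload": {"commands": [[-0.3, 0, 0, 0, 0, 0, 0], [-0.45, 0, 0, 0, 0, 0, 0], [-0.55, 0, 0, 0, 0, 0, 0], [-0.55, 0, 0, 0, 0, 0, 0]], "grip_force": 20}}

```text
time_s: 3.72
position: [0.5917, -0.0473, 0.1334]
tool_rot: [-0.001, -0.407, 0.914, 0.001]
wrist_force: [-0.7, 0.3, 0.2]
gripper_width: 0.0194
```

```bash
python3 go.py
```

```text
t 3.73 pos [ 0.5917 -0.0473  0.1334] yawx -2.3039 tz [-0.003  0.    -1.   ] F [-0.7  0.3  0.2] T [ 0.02 -0.01 -0.03] w 0.0194 q [-0.27  0.25  1.78 -0.    1.12  2.03]
```

>>> {"api": "apply_moves", "payload": {"commands": [[-0.7, 0, 0, 0, 0, 0, 0], [-0.8, 0, 0, 0, 0, 0, 0], [-1, 0, 0, 0, 0, 0, 0], [-1, 0, 0, 0, 0, 0, 0]], "grip_force": 40}}

```text
time_s: 4.22
position: [0.5922, -0.0466, 0.1336]
tool_rot: [-0.0, -0.407, 0.914, 0.001]
wrist_force: [3.2, 3.6, -0.8]
gripper_width: 0.0153
```

```bash
python3 - <<'E'
from rect import *
from go import *
o=st()
robot.snapshot("scene")
im=robot.snapshot("scene")[:,:,::-1]; c="scene";u,v=proj(c,w(p,(0,-90,120)))[0].astype(int)
a=im[v-40:v+40,u-50:u+50]; cv2.imwrite(f"pics/{c}2.png",cv2.resize(a,None,fx=6,fy=6,interpolation=cv2.INTER_CUBIC))
E
```

```text
t 4.22 pos [ 0.5922 -0.0466  0.1336] yawx -2.3039 tz [-0.001  0.001 -1.   ] F [ 3.2  3.6 -0.8] T [ 0.52 -0.46 -0.06] w 0.0153 q [-0.27  0.25  1.78  0.    1.12  2.03]
```

View pics/scene2.png

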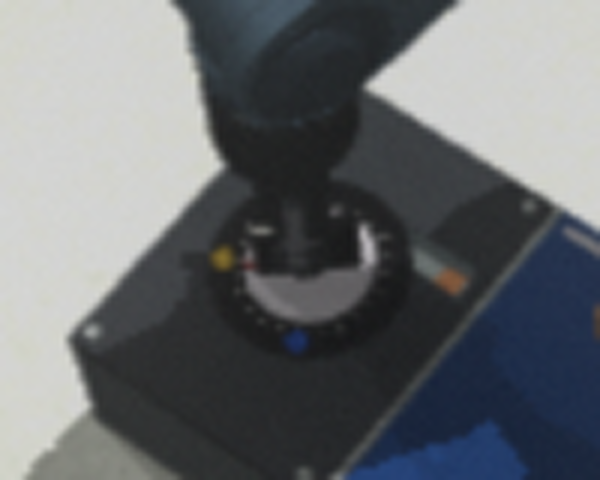

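```bash
python3 - <<'E'
from rect import *
im=robot.snapshot("scene")[:,:,::-1].astype(int)
c="scene";D=np.array([.593,-.0455,.1])
u0,v0=proj(c,D)[0]; vv,uu=np.mgrid[:384,:512]; near=np.hypot(uu-u0,vv-v0)<19
out={}
for n,wg in [("b",im[...,0]-im[...,2]-25),("y",im[...,2]-im[...,0]-30)]:
    m=np.where(near&(wg>0),wg,0); nl,l,stt,ce=cv2.connectedComponentsWithStats((m>0).astype(np.uint8))
    for k in range(1,nl):
        mk=m*(l==k);u,v=(mk*uu).sum()/mk.sum(),(mk*vv).sum()/mk.sum(); q=ray(c,u,v,.1015)-D
        print(n,stt[k,4],round(u,2),round(v,2),np.hypot(q[0],q[1]),np.arctan2(q[1],q[0]))
obs=[("scene",(218.99,227.35),0),("scene",(206.66,213.64),1),("top",(251.48,141.45),0),("top",(269.13,143.73),1)]
def g(x):
    r=[]
    for cam,uv,k in obs:
        b=x[2:4] if cam=="scene" else x[4:6]
        q=(ray(cam,*uv,.1015)-D)[:2]-b; r+=list((q-.048*np.array([np.cos(x[k]),np.sin(x[k])]))/.001)
    return np.array(r+list(x[2:]/.0015))
s=least_squares(g,[.6,-.93,0,0,0,0]);print(s.x,np.round(g(s.x),2)); J=s.jac;print(np.sqrt(np.diag(np.linalg.inv(J.T@J)))[:2])
E
```

```text
b 13 218.96 227.37 0.04783351251358382 0.6578528955749345
y 12 206.62 213.62 0.04659091258203652 -0.9050637871864136
[ 6.26994721e-01 -9.07849702e-01 -7.96758759e-04  1.00646759e-03
  4.54623448e-04 -1.57282575e-03] [-0.33  0.12 -0.02  0.33  0.11 -0.28  0.09 -0.42 -0.53  0.67  0.3  -1.05]
[0.01916982 0.01916982]
```

>>> {"api": "apply_moves", "payload": {"commands": [[-1, -0.05, 0, 0, 0, 0, -5], [-1, -0.08, 0, 0, 0, 0, -13], [-1, -0.08, 0, 0, 0, 0, -21], [-1, -0.08, 0, 0, 0, 0, -29], [-1, -0.08, 0, 0, 0, 0, -37], [-1, -0.08, 0, 0, 0, 0, -45], [-1, -0.08, 0, 0, 0, 0, -52], [-1, -0.08, 0, 0, 0, 0, -58]]}}

```text
time_s: 5.38
position: [0.5925, -0.0459, 0.1336]
tool_rot: [0.0, 0.8, -0.6, -0.001]
wrist_force: [-0.4, 2.0, 0.5]
gripper_width: 0.0153
```

```bash
python3 go.py .593 -.0455 .1336 -0.951
```

```text
t 5.38 pos [ 0.5925 -0.0459  0.1336] yawx -1.2876 tz [-0.002  0.001 -1.   ] F [-0.4  2.   0.5] T [-0.01  0.02 -0.02] w 0.0153 q [-0.27  0.25  1.78  0.    1.12  1.02]
shift cm [-0.03 -0.06 -0.  ] rot deg [  0.1    0.1  -19.29]
```

>>> {"api": "apply_moves", "payload": {"commands": [[-1, 0, 0, 0, 0, 0, -6], [-1, 0, 0, 0, 0, 0, -12], [-1, 0, 0, 0, 0, 0, -17], [-1, 0, 0, 0, 0, 0, -19], [-1, 0, 0, 0, 0, 0, -19]]}}

```text
time_s: 6.0
position: [0.5924, -0.0458, 0.1336]
tool_rot: [0.0, 0.888, -0.46, -0.001]
wrist_force: [-0.2, 2.0, 0.3]
gripper_width: 0.0155
```

```bash
cat > shot.py <<'E'
from rect import *
from go import *
import sys
st(); c="scene"
im=robot.snapshot(c)[:,:,::-1]; u,v=proj(c,w(p,(0,-90,120)))[0].astype(int)
a=im[v-25:v+25,u-30:u+40]; cv2.imwrite(f"pics/{sys.argv[1]}.png",cv2.resize(a,None,fx=11,fy=11,interpolation=cv2.INTER_CUBIC))
E
python3 shot.py s3
```

```text
t 6.0 pos [ 0.5924 -0.0458  0.1336] yawx -0.9564 tz [-0.003  0.001 -1.   ] F [-0.2  2.   0.3] T [ 0.16 -0.16 -0.01] w 0.0155 q [-0.27  0.25  1.78  0.    1.12  0.69]
```

View pics/s3.png

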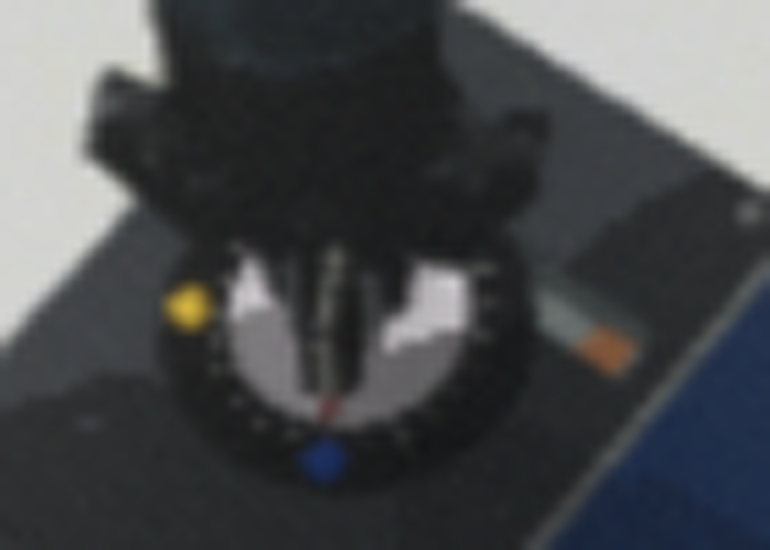

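```bash
python3 - <<'E'
from rect import *
c="scene";u,v=proj(c,w(p,(0,-90,120)))[0].astype(int)
f=lambda a,b:((a+.5)/11-.5+u-30,(b+.5)/11-.5+v-25)
D=np.array([.593,-.0455,.1])
b=np.array([-.0008,.001,0])
for n,uv,z in [("tick",f(330,406),.1085),("blue",f(323,460),.101),("yellow",f(188,306),.101)]:
    for bb in (b*0,b):
        q=ray(c,*uv,z)-D-bb; print(n,np.hypot(q[0],q[1]),np.arctan2(q[1],q[0])-np.pi/2)
print(robot.get_obs()['time_s'])
E
```

```text
tick 0.033638938967539764 -0.8905039129879886
tick 0.03365620173418764 -0.9285627031496904
blue 0.04758146713099404 -0.9177398333828745
blue 0.04762644693910022 -0.9446256944281972
yellow 0.04676726064683727 -2.5027643291170643
yellow 0.04804708176342983 -2.501807336292581
6.05
```

>>> {"api": "apply_moves", "payload": {"commands": [[-1, 0, 0, 0, 0, 0, 0], [-1, 0, 0, 0, 0, 0, 0], [-1, 0, 0, 0, 0, 0, 0], [-1, 0, 0, 0, 0, 0, 0]]}}

```text
time_s: 6.55
position: [0.5924, -0.0458, 0.1336]
tool_rot: [0.0, 0.888, -0.46, -0.001]
wrist_force: [0.9, 2.8, 0.6]
gripper_width: 0.015
```

>>> {"api": "apply_moves", "payload": {"commands": [[-1, 0, 0, 0, 0, 0, 8], [-1, 0, 0, 0, 0, 0, 16], [-1, 0, 0, 0, 0, 0, 25], [-1, 0, 0, 0, 0, 0, 34], [-1, 0, 0, 0, 0, 0, 43], [-1, 0, 0, 0, 0, 0, 52], [-1, 0, 0, 0, 0, 0, 60], [-1, 0, 0, 0, 0, 0, 66]]}}

```text
time_s: 7.55
position: [0.5924, -0.0465, 0.1336]
tool_rot: [-0.001, -0.492, 0.87, 0.001]
wrist_force: [-0.8, -0.8, -0.2]
gripper_width: 0.0153
```

```bash
python3 go.py .593 -.0455 .1336 -2.485
```

```text
t 7.55 pos [ 0.5924 -0.0465  0.1336] yawx -2.1123 tz [-0.003 -0.    -1.   ] F [-0.8 -0.8 -0.2] T [-0.24 -0.02  0.03] w 0.0153 q [-0.27  0.25  1.78 -0.    1.12  1.84]
shift cm [-0.11 -0.   -0.  ] rot deg [ 0.12 -0.11 21.36]
```

>>> {"api": "apply_moves", "payload": {"commands": [[-1, -0.05, 0, 0, 0, 0, 7], [-1, -0.05, 0, 0, 0, 0, 14], [-1, -0.05, 0, 0, 0, 0, 19], [-1, -0.05, 0, 0, 0, 0, 21.5], [-1, -0.05, 0, 0, 0, 0, 21.5]]}}

```text
time_s: 8.18
position: [0.5922, -0.0466, 0.1336]
tool_rot: [-0.002, -0.321, 0.947, 0.0]
wrist_force: [-3.1, -2.5, 1.8]
gripper_width: 0.0154
```

```bash
python3 shot.py s4
```

```text
t 8.18 pos [ 0.5922 -0.0466  0.1336] yawx -2.4874 tz [-0.004 -0.001 -1.   ] F [-3.1 -2.5  1.8] T [-0.18  0.35 -0.07] w 0.0154 q [-0.27  0.25  1.78 -0.    1.12  2.22]
```

View pics/s4.png

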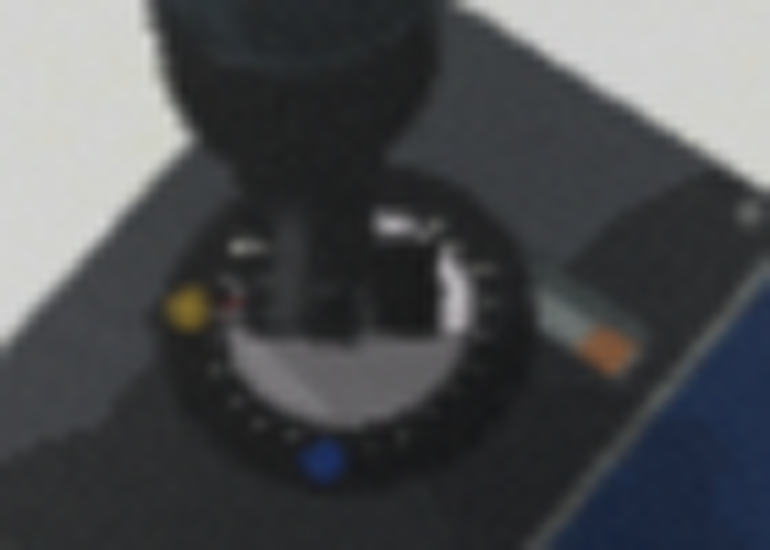

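>>> {"api": "apply_moves", "payload": {"commands": [[-1, 0, 0, 0, 0, 0, 0], [-1, 0, 0, 0, 0, 0, 0], [-1, 0, 0, 0, 0, 0, 0], [-1, 0, 0, 0, 0, 0, 0]]}}

```text
time_s: 8.72
position: [0.5922, -0.0466, 0.1336]
tool_rot: [-0.002, -0.321, 0.947, 0.0]
wrist_force: [-2.0, -0.4, 1.1]
gripper_width: 0.0153
```

>>> {"api": "apply_moves", "payload": {"commands": [[-1, -0.05, 0, 0, 0, 0, -8], [-1, -0.05, 0, 0, 0, 0, -17], [-1, -0.05, 0, 0, 0, 0, -26], [-1, -0.05, 0, 0, 0, 0, -35], [-1, -0.05, 0, 0, 0, 0, -44], [-1, -0.05, 0, 0, 0, 0, -53], [-1, -0.05, 0, 0, 0, 0, -61], [-1, -0.05, 0, 0, 0, 0, -67]]}}

```text
time_s: 9.72
position: [0.5926, -0.046, 0.1336]
tool_rot: [0.002, 0.792, -0.611, -0.002]
wrist_force: [-2.2, 1.1, 1.9]
gripper_width: 0.0152
```

```bash
python3 go.py .5925 -.0458 .1336 -0.6
```

```text
t 9.72 pos [ 0.5926 -0.046   0.1336] yawx -1.3138 tz [-0.004 -0.001 -1.   ] F [-2.2  1.1  1.9] T [ 0.03  0.21 -0.09] w 0.0152 q [-0.27  0.25  1.78 -0.    1.12  1.05]
shift cm [-0.02  0.   -0.  ] rot deg [  0.23   0.12 -40.89]
```

Now to yaw about -0.5, then slow steps with torque monitoring.

>>> {"api": "apply_moves", "payload": {"commands": [[-1, 0, 0, 0, 0, 0, -7], [-1, 0, 0, 0, 0, 0, -14], [-1, 0, 0, 0, 0, 0, -21], [-1, 0, 0, 0, 0, 0, -28], [-1, 0, 0, 0, 0, 0, -35], [-1, 0, 0, 0, 0, 0, -42], [-1, 0, 0, 0, 0, 0, -46], [-1, 0, 0, 0, 0, 0, -47]]}}

```text
time_s: 10.72
position: [0.5923, -0.0455, 0.1336]
tool_rot: [0.0, 0.97, -0.244, -0.002]
wrist_force: [-4.9, 1.9, 2.9]
gripper_width: 0.0155
```

```bash
python3 shot.py s5
```

```text
t 10.72 pos [ 0.5923 -0.0455  0.1336] yawx -0.4937 tz [-0.005  0.    -1.   ] F [-4.9  1.9  2.9] T [ 0.21  0.29 -0.24] w 0.0155 q [-0.27  0.25  1.78 -0.    1.12  0.23]
```

View pics/s5.png

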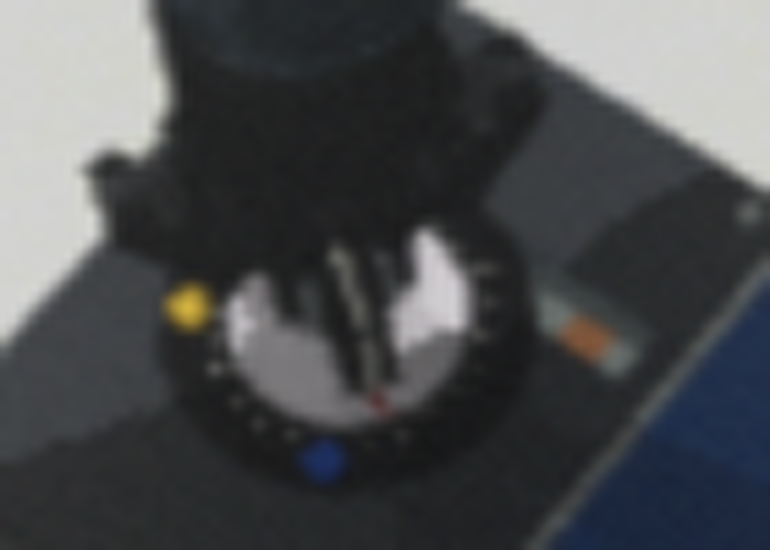

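>>> {"api": "apply_moves", "payload": {"commands": [[-1, 0, 0, 0, 0, 0, 0]]}}

```text
time_s: 10.9
position: [0.5923, -0.0455, 0.1336]
tool_rot: [0.001, 0.97, -0.244, -0.002]
wrist_force: [-3.7, -0.3, 1.5]
gripper_width: 0.0155
```

```bash
python3 - <<'E'
from rect import *
from go import *
st()
c="scene";u,v=proj(c,w(p,(0,-90,120)))[0].astype(int)
f=lambda a,b:((a+.5)/11-.5+u-30,(b+.5)/11-.5+v-25)
D=np.array([.593,-.0455,.1]);b=np.array([-.0008,.001,0])
for n,uv,z in [("tick",f(377,402),.1085)]:
    for bb in (b*0,b):
        q=ray(c,*uv,z)-D-bb; print(n,np.hypot(q[0],q[1]),np.arctan2(q[1],q[0])-np.pi/2)
for uv in [(610,352),(586,340)]:
    print(ray(c,*f(*uv),.08))
E
```

```text
t 10.9 pos [ 0.5923 -0.0455  0.1336] yawx -0.4939 tz [-0.005  0.    -1.   ] F [-3.7 -0.3  1.5] T [-0.06  0.08 -0.19] w 0.0155 q [-0.27  0.25  1.78 -0.    1.12  0.23]
tick 0.0344425996627202 -0.4843607330202311
tick 0.033950432355300375 -0.5189362818336161
[0.54058897 0.01281112 0.08      ]
[0.54238802 0.00460767 0.08      ]
```

>>> {"api": "apply_moves", "payload": {"commands": [[-1, 0, 0, 0, 0, 0, -0.5], [-1, 0, 0, 0, 0, 0, -1]]}}

```text
time_s: 11.15
position: [0.5923, -0.0455, 0.1336]
tool_rot: [0.001, 0.972, -0.236, -0.002]
wrist_force: [-4.2, 0.8, 2.7]
gripper_width: 0.0154
```

```bash
python3 go.py
```

```text
t 11.15 pos [ 0.5923 -0.0455  0.1336] yawx -0.4762 tz [-0.005  0.    -1.   ] F [-4.2  0.8  2.7] T [ 0.03  0.16 -0.22] w 0.0154 q [-0.27  0.25  1.78 -0.    1.12  0.21]
```

>>> {"api": "apply_moves", "payload": {"commands": [[-1, 0, 0, 0, 0, 0, -1], [-1, 0, 0, 0, 0, 0, -2], [-1, 0, 0, 0, 0, 0, -3], [-1, 0, 0, 0, 0, 0, -4], [-1, 0, 0, 0, 0, 0, -4]]}}

```text
time_s: 11.78
position: [0.5923, -0.0455, 0.1336]
tool_rot: [0.0, 0.979, -0.201, -0.002]
wrist_force: [-4.8, 1.2, 2.4]
gripper_width: 0.0151
```

```bash
python3 go.py
```

```text
t 11.78 pos [ 0.5923 -0.0455  0.1336] yawx -0.4058 tz [-0.005  0.    -1.   ] F [-4.8  1.2  2.4] T [ 0.11  0.2  -0.05] w 0.0151 q [-0.27  0.25  1.78 -0.    1.12  0.14]
```

>>> {"api": "apply_moves", "payload": {"commands": [[-1, 0, 0, 0, 0, 0, -1], [-1, 0, 0, 0, 0, 0, -2], [-1, 0, 0, 0, 0, 0, -3], [-1, 0, 0, 0, 0, 0, -4]]}}

```text
time_s: 12.28
position: [0.5922, -0.0454, 0.1336]
tool_rot: [0.0, 0.986, -0.167, -0.002]
wrist_force: [-4.8, 1.2, 3.0]
gripper_width: 0.0152
```

```bash
cat > tq.py <<'E'
from rect import *
from go import *
import sys
n=int(sys.argv[1]) if len(sys.argv)>1 else 6
T=[]
for i in range(n):
    o=robot.get_obs(); T.append(o['ft_torque'][2]); im=robot.snapshot("scene")
T=np.array(T); print("Tz",np.round(T,2),"mean",T.mean().round(3))
st()
c="scene";u,v=proj(c,w(p,(0,-90,120)))[0].astype(int); i=im.astype(int)
vv,uu=np.mgrid[:384,:512]; q0=proj(c,w(p,(-42,-45,85)))[0]
g=np.clip(i[...,0]-i[...,2]-25,0,None)*(np.hypot(uu-q0[0],vv-q0[1])<12)
uv=(g*uu).sum()/g.sum(),(g*vv).sum()/g.sum(); P=ray(c,*uv,.085)-np.array([p[0],p[1],0]); print("band box y",(-np.sin(p[2])*P[0]+np.cos(p[2])*P[1]).round(4),g.sum(),np.round(uv,1))
E
python3 tq.py
```

```text
Tz [-0.07 -0.04  0.02  0.04  0.07  0.04] mean 0.01
t 12.57 pos [ 0.5922 -0.0455  0.1336] yawx -0.3358 tz [-0.005 -0.    -1.   ] F [-4.6  1.3  2.7] T [0.05 0.31 0.04] w 0.0152 q [-0.27  0.25  1.78 -0.    1.12  0.07]
band box y -0.038 296 [241.9 215.7]
```

```bash
python3 - <<'E'
from rect import *
im=cv2.imread("pics/scene0.png")[:,:,::-1]; i=im.astype(int);c="scene"
vv,uu=np.mgrid[:384,:512]
for y in (-32,-45):
    q0=proj(c,w(p,(-42,y,85)))[0]
    g=np.clip(i[...,0]-i[...,2]-25,0,None)*(np.hypot(uu-q0[0],vv-q0[1])<12)
    uv=(g*uu).sum()/g.sum(),(g*vv).sum()/g.sum(); P=ray(c,*uv,.085)-np.array([p[0],p[1],0]); print((-np.sin(p[2])*P[0]+np.cos(p[2])*P[1]).round(4),g.sum(),np.round(uv,1))
print(robot.get_obs()['joint_efforts'])
E
```

```text
-0.0269 256 [244.7 217.3]
-0.0269 256 [244.7 217.3]
[-6.66786153e-01 -3.81693006e+01 -3.00744295e+01  6.22222462e-03
 -7.08090942e-01  2.42932246e-02]
```

>>> {"api": "apply_moves", "payload": {"commands": [[-1, 0, 0, 0, 0, 0, -1], [-1, 0, 0, 0, 0, 0, -2], [-1, 0, 0, 0, 0, 0, -3], [-1, 0, 0, 0, 0, 0, -4]]}}

```text
time_s: 13.08
position: [0.5922, -0.0454, 0.1336]
tool_rot: [0.0, 0.991, -0.132, -0.003]
wrist_force: [-4.9, 2.6, 2.5]
gripper_width: 0.0152
```

```bash
sed -i "s/    o=robot.get_obs(); T.append(o\['ft_torque'\]\[2\])/    o=robot.get_obs(); T.append(o['ft_torque'][2]); J=globals().setdefault('J',[]); J.append(o['joint_efforts'][5])/; s/^st()$/st(); print('j6',np.round(J,3))/" tq.py; python3 tq.py 4
```

```text
Tz [-0.09  0.06  0.03  0.09] mean 0.022
t 13.28 pos [ 0.5922 -0.0454  0.1336] yawx -0.2651 tz [-0.005 -0.    -1.   ] F [-4.3  1.2  2.7] T [0.05 0.24 0.02] w 0.0156 q [-0.27  0.25  1.78 -0.    1.12 -0.  ]
j6 [ 0.036 -0.071 -0.017  0.019]
band box y -0.0396 316 [241.5 215.4]
```

>>> {"api": "apply_moves", "payload": {"commands": [[-1, 0, 0, 0, 0, 0, -1], [-1, 0, 0, 0, 0, 0, -2], [-1, 0, 0, 0, 0, 0, -3]]}}

```text
time_s: 13.65
position: [0.5921, -0.0454, 0.1336]
tool_rot: [0.0, 0.994, -0.106, -0.003]
wrist_force: [-4.7, 1.7, 2.7]
gripper_width: 0.0149
```

```bash
python3 tq.py 4
```

```text
Tz [-0.12  0.02  0.08  0.04] mean 0.006
t 13.85 pos [ 0.5921 -0.0454  0.1336] yawx -0.2119 tz [-0.005  0.    -1.   ] F [-5.8  1.6  4. ] T [ 0.14  0.36 -0.  ] w 0.0151 q [-0.27  0.25  1.78 -0.    1.12 -0.05]
j6 [ 0.036 -0.069 -0.016  0.02 ]
band box y -0.0414 310 [241.1 215.1]
```

>>> {"api": "apply_moves", "payload": {"commands": [[-1, 0, 0, 0, 0, 0, -1], [-1, 0, 0, 0, 0, 0, -2], [-1, 0, 0, 0, 0, 0, -2]]}}

```text
time_s: 14.22
position: [0.5921, -0.0454, 0.1336]
tool_rot: [0.0, 0.996, -0.088, -0.003]
wrist_force: [-4.1, 0.5, 3.0]
gripper_width: 0.0153
```

```bash
python3 tq.py 3
```

```text
Tz [0.01 0.03 0.04] mean 0.027
t 14.38 pos [ 0.5921 -0.0454  0.1336] yawx -0.1761 tz [-0.005 -0.    -1.   ] F [-5.3  1.5  3.3] T [ 0.09  0.31 -0.04] w 0.0153 q [-0.27  0.25  1.78 -0.    1.12 -0.09]
j6 [0.009 0.025 0.027]
band box y -0.0422 326 [240.9 215. ]
```

>>> {"api": "apply_moves", "payload": {"commands": [[-1, 0, 0, 0, 0, 0, -1], [-1, 0, 0, 0, 0, 0, -2], [-1, 0, 0, 0, 0, 0, -2]]}}

```text
time_s: 14.75
position: [0.5921, -0.0454, 0.1336]
tool_rot: [0.0, 0.998, -0.07, -0.003]
wrist_force: [-5.2, 2.6, 2.1]
gripper_width: 0.0153
```

```bash
python3 tq.py 3
```

```text
Tz [-0.    0.03  0.02] mean 0.018
t 14.9 pos [ 0.5921 -0.0454  0.1336] yawx -0.1403 tz [-0.005 -0.    -1.   ] F [-4.8  1.4  3.5] T [0.09 0.34 0.05] w 0.0157 q [-0.27  0.25  1.78 -0.    1.12 -0.13]
j6 [0.009 0.024 0.027]
band box y -0.0427 284 [240.7 215. ]
```

>>> {"api": "apply_moves", "payload": {"commands": [[-1, 0, 0, 0, 0, 0, -1], [-1, 0, 0, 0, 0, 0, -2], [-1, 0, 0, 0, 0, 0, -2]]}}

```text
time_s: 15.28
position: [0.5921, -0.0454, 0.1336]
tool_rot: [0.0, 0.999, -0.052, -0.003]
wrist_force: [-5.2, 1.7, 2.6]
gripper_width: 0.0153
```

```bash
python3 tq.py 3
```

```text
Tz [0.01 0.1  0.07] mean 0.06
t 15.43 pos [ 0.5921 -0.0454  0.1336] yawx -0.1045 tz [-0.005  0.    -1.   ] F [-4.2  1.1  2.5] T [0.1  0.29 0.05] w 0.0155 q [-0.27  0.25  1.78 -0.    1.12 -0.16]
j6 [0.009 0.024 0.026]
band box y -0.044 309 [240.5 214.8]
```

>>> {"api": "apply_moves", "payload": {"commands": [[-1, 0, 0, 0, 0, 0, -1], [-1, 0, 0, 0, 0, 0, -2], [-1, 0, 0, 0, 0, 0, -2]]}}

```text
time_s: 15.8
position: [0.5921, -0.0454, 0.1336]
tool_rot: [0.0, 0.999, -0.034, -0.003]
wrist_force: [-4.7, 1.2, 3.6]
gripper_width: 0.0154
```

```bash
python3 tq.py 3
```

```text
Tz [ 0.03 -0.01  0.06] mean 0.027
t 15.95 pos [ 0.5921 -0.0454  0.1336] yawx -0.0687 tz [-0.005  0.    -1.   ] F [-4.5  1.4  2.9] T [0.17 0.24 0.04] w 0.0151 q [-0.27  0.25  1.78 -0.    1.12 -0.2 ]
j6 [0.008 0.023 0.026]
band box y -0.0441 283 [240.4 214.8]
```

>>> {"api": "apply_moves", "payload": {"commands": [[-1, 0, 0, 0, 0, 0, -1], [-1, 0, 0, 0, 0, 0, -2], [-1, 0, 0, 0, 0, 0, -2]]}}

```text
time_s: 16.32
position: [0.5921, -0.0454, 0.1336]
tool_rot: [0.0, 1.0, -0.016, -0.003]
wrist_force: [-4.3, 1.0, 2.1]
gripper_width: 0.0153
```

```bash
python3 tq.py 3
```

```text
Tz [0.01 0.04 0.05] mean 0.033
t 16.48 pos [ 0.592  -0.0454  0.1336] yawx -0.0331 tz [-0.006  0.    -1.   ] F [-4.7  2.2  2.8] T [ 0.15  0.27 -0.03] w 0.0152 q [-0.27  0.25  1.78 -0.    1.12 -0.23]
j6 [0.008 0.023 0.025]
band box y -0.0451 268 [240.2 214.6]
```

>>> {"api": "apply_moves", "payload": {"commands": [[-1, 0, 0, 0, 0, 0, -1], [-1, 0, 0, 0, 0, 0, -2], [-1, 0, 0, 0, 0, 0, -2]]}}

```text
time_s: 16.85
position: [0.592, -0.0454, 0.1336]
tool_rot: [-0.0, 1.0, 0.001, -0.003]
wrist_force: [-5.4, 0.9, 2.1]
gripper_width: 0.0153
```

```bash
python3 tq.py 3
```

```text
Tz [ 0.05  0.04 -0.01] mean 0.027
t 17.0 pos [ 0.592  -0.0454  0.1336] yawx 0.0027 tz [-0.006  0.    -1.   ] F [-4.9  1.   3. ] T [0.17 0.24 0.01] w 0.0153 q [-0.27  0.25  1.78 -0.    1.12 -0.27]
j6 [0.007 0.022 0.024]
band box y -0.0461 257 [240.  214.4]
```

>>> {"api": "apply_moves", "payload": {"commands": [[-1, 0, 0, 0, 0, 0, -1], [-1, 0, 0, 0, 0, 0, -2], [-1, 0, 0, 0, 0, 0, -2]]}}

```text
time_s: 17.38
position: [0.592, -0.0454, 0.1336]
tool_rot: [-0.0, 1.0, 0.019, -0.003]
wrist_force: [-5.5, 2.0, 3.8]
gripper_width: 0.0152
```

```bash
python3 tq.py 3
```

```text
Tz [ 0.06 -0.01 -0.02] mean 0.012
t 17.52 pos [ 0.592  -0.0454  0.1336] yawx 0.0384 tz [-0.006  0.    -1.   ] F [-5.6  1.2  3. ] T [ 0.11  0.25 -0.03] w 0.0152 q [-0.27  0.25  1.78 -0.    1.12 -0.3 ]
j6 [0.006 0.021 0.023]
band box y -0.0463 226 [239.9 214.4]
```

>>> {"api": "apply_moves", "payload": {"commands": [[-1, 0, 0, 0, 0, 0, -1], [-1, 0, 0, 0, 0, 0, -2], [-1, 0, 0, 0, 0, 0, -2]]}}

```text
time_s: 17.9
position: [0.592, -0.0454, 0.1336]
tool_rot: [-0.0, 0.999, 0.037, -0.003]
wrist_force: [-4.8, 1.2, 2.5]
gripper_width: 0.0153
```

```bash
python3 tq.py 3
```

```text
Tz [-0.11 -0.05 -0.03] mean -0.062
t 18.05 pos [ 0.5919 -0.0454  0.1336] yawx 0.0739 tz [-0.006  0.    -1.   ] F [-5.   0.9  2.9] T [ 0.12  0.3  -0.08] w 0.0152 q [-0.27  0.25  1.78 -0.    1.12 -0.34]
j6 [-0.056 -0.041 -0.039]
band box y -0.0469 218 [239.8 214.3]
```

>>> {"api": "apply_moves", "payload": {"commands": [[-1, 0, 0, 0, 0, 0, -1], [-1, 0, 0, 0, 0, 0, -1]]}}

```text
time_s: 18.3
position: [0.5919, -0.0454, 0.1336]
tool_rot: [-0.0, 0.999, 0.046, -0.003]
wrist_force: [-5.2, 0.8, 3.9]
gripper_width: 0.0151
```

```bash
python3 tq.py 4
```

```text
Tz [-0.18 -0.12 -0.15 -0.14] mean -0.149
t 18.5 pos [ 0.5919 -0.0454  0.1336] yawx 0.0916 tz [-0.006  0.    -1.   ] F [-5.1  0.5  3.2] T [ 0.11  0.25 -0.12] w 0.015 q [-0.27  0.25  1.78 -0.    1.12 -0.36]
j6 [-0.155 -0.14  -0.138 -0.138]
band box y -0.047 218 [239.8 214.3]
```

>>> {"api": "apply_moves", "payload": {"commands": [[-1, 0, 0, 0, 0, 0, -0.6], [-1, 0, 0, 0, 0, 0, -0.7], [-1, 0, 0, 0, 0, 0, -0.7], [-1, 0, 0, 0, 0, 0, -0.7], [-1, 0, 0, 0, 0, 0, -0.7], [-1, 0, 0, 0, 0, 0, -0.7]]}}

```text
time_s: 19.25
position: [0.5919, -0.0454, 0.1336]
tool_rot: [-0.001, 0.999, 0.052, -0.003]
wrist_force: [-4.7, 1.6, 2.4]
gripper_width: 0.015
```

```bash
python3 tq.py 5
```

```text
Tz [-0.35 -0.26 -0.22 -0.3  -0.3 ] mean -0.286
t 19.5 pos [ 0.5919 -0.0454  0.1336] yawx 0.1035 tz [-0.006  0.001 -1.   ] F [-5.4  0.7  2.6] T [ 0.2   0.34 -0.23] w 0.0152 q [-0.27  0.25  1.78 -0.    1.12 -0.37]
j6 [-0.299 -0.299 -0.299 -0.299 -0.299]
band box y -0.0472 207 [239.7 214.2]
```

>>> {"api": "apply_moves", "payload": {"commands": [[-1, 0, 0, 0, 0, 0, 1], [-1, 0, 0, 0, 0, 0, 2], [-0.5, 0, 0, 0, 0, 0, 2], [0.2, 0, 0, 0, 0, 0, 2], [0.2, 0, 0, -3, 0, 0, 2], [0.2, 0, 0, -7, 0, 0, 2], [0.2, 0, 0, -9, 0, 0, 2], [0.2, 0, 0, -9, 0, 0, 2]]}}

```text
time_s: 20.5
position: [0.5934, -0.0457, 0.2251]
tool_rot: [0.0, 0.999, 0.034, -0.001]
wrist_force: [0.6, 0.1, 0.1]
gripper_width: 0.0509
```

```bash
python3 go.py .514 .1225 .20 .104; python3 tq.py 1
```

```text
t 20.5 pos [ 0.5934 -0.0457  0.2251] yawx 0.0686 tz [-0.002 -0.    -1.   ] F [0.6 0.1 0.1] T [-0.04  0.01  0.06] w 0.0509 q [-0.27  0.14  1.72 -0.    1.28 -0.34]
shift cm [ -6.76 -17.33   2.53] rot deg [-0.    0.13 -2.03]
Tz [0.06] mean 0.062
t 20.55 pos [ 0.5924 -0.0455  0.2232] yawx 0.0685 tz [-0.005  0.001 -1.   ] F [ 0.1  0.3 -1. ] T [ 0.05  0.01 -0.03] w 0.0512 q [-0.27  0.14  1.72 -0.    1.28 -0.34]
j6 [-0.]
band box y -0.0469 219 [239.8 214.2]
```

>>> {"api": "apply_moves", "payload": {"commands": [[0.2, -6.8, -17.3, 2, 0, 0, -2], [0.2, -6.8, -17.3, 2, 0, 0, -2], [0.2, -6.8, -17.3, 2, 0, 0, -2], [0.2, -6.8, -17.3, 2, 0, 0, -2], [0.2, -6.8, -17.3, 2, 0, 0, -2]]}}

```text
time_s: 21.18
position: [0.5121, 0.1223, 0.2024]
tool_rot: [-0.0, 0.999, 0.052, -0.004]
wrist_force: [0.0, -0.3, -0.3]
gripper_width: 0.0515
```

```bash
python3 - <<'E'
from rect import *
from go import *
to([.514,.1225,.126],.104)
c="scene"
im=robot.snapshot(c)[:,:,::-1]; cv2.imwrite("pics/s6.png",cv2.resize(im[150:300,170:320],None,fx=4,fy=4,interpolation=cv2.INTER_CUBIC))
E
```

```text
t 21.18 pos [0.5121 0.1223 0.2024] yawx 0.1039 tz [-0.008  0.    -1.   ] F [ 0.  -0.3 -0.3] T [-0.   -0.03  0.01] w 0.0515 q [ 0.02  0.01  1.91  0.    1.24 -0.09]
shift cm [0.25 0.01 7.64] rot deg [-0.07  0.43 -0.01]
```

View pics/s6.png

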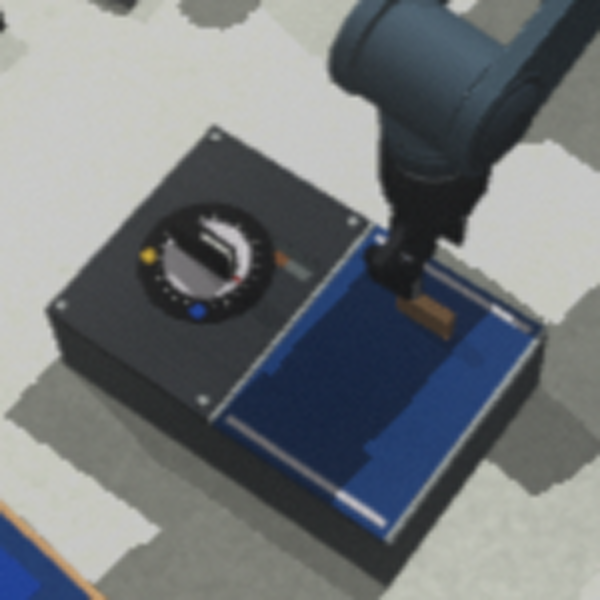

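The picture shows the bolt's orange band drawn to the window's end at (280,258), the pointer well past the blue dot, and the gripper above the wooden pull at (425,318). Descending onto the pull.

>>> {"api": "apply_moves", "payload": {"commands": [[0.2, 0.2, 0, 4, 0, 0.4, 0], [0.2, 0.2, 0, 6.5, 0, 0.4, 0], [0.2, 0.2, 0, 7.6, 0, 0.4, 0], [0.2, 0.2, 0, 7.6, 0, 0.4, 0], [-0.3, 0.2, 0, 7.6, 0, 0.4, 0], [-0.5, 0.2, 0, 7.6, 0, 0.4, 0]], "grip_force": 20}}

```text
time_s: 21.98
position: [0.515, 0.122, 0.1281]
tool_rot: [-0.001, 0.999, 0.051, 0.001]
wrist_force: [0.4, 0.2, 0.1]
gripper_width: 0.0216
```

```bash
python3 go.py
```

```text
t 21.98 pos [0.515  0.122  0.1281] yawx 0.1026 tz [ 0.002  0.001 -1.   ] F [0.4 0.2 0.1] T [ 0.05 -0.01  0.02] w 0.0216 q [ 0.02  0.11  1.95  0.    1.08 -0.09]
```

>>> {"api": "apply_moves", "payload": {"commands": [[-0.65, 0, 0, 0.1, 0, 0, 0], [-0.75, 0, 0, 0.1, 0, 0, 0], [-0.85, 0, 0, 0.1, 0, 0, 0], [-1, 0, 0, 0.1, 0, 0, 0]], "grip_force": 20}}

```text
time_s: 22.48
position: [0.5153, 0.1221, 0.1277]
tool_rot: [-0.001, 0.999, 0.051, 0.002]
wrist_force: [-1.4, -0.0, 4.8]
gripper_width: 0.0113
```

```bash
python3 go.py
```

```text
t 22.48 pos [0.5153 0.1221 0.1277] yawx 0.103 tz [ 0.003  0.001 -1.   ] F [-1.4 -0.   4.8] T [0.01 0.43 0.2 ] w 0.0113 q [ 0.02  0.11  1.95  0.    1.08 -0.09]
```

>>> {"api": "apply_moves", "payload": {"commands": [[-1, 0.2, 0, 0, 0, 0, 0], [-1, 0.4, 0, 0, 0, 0, 0], [-1, 0.6, 0, 0, 0, 0, 0], [-1, 0.7, 0, 0, 0, 0, 0], [-1, 0.8, 0, 0, 0, 0, 0]]}}

```text
time_s: 23.1
position: [0.5233, 0.123, 0.1277]
tool_rot: [-0.001, 0.999, 0.051, 0.002]
wrist_force: [-2.6, 0.1, 4.1]
gripper_width: 0.0119
```

```bash
python3 go.py
```

```text
t 23.1 pos [0.5233 0.123  0.1277] yawx 0.103 tz [ 0.003  0.001 -1.   ] F [-2.6  0.1  4.1] T [0.03 0.44 0.14] w 0.0119 q [ 0.02  0.13  1.93  0.    1.08 -0.08]
```

Sliding with only friction.

>>> {"api": "apply_moves", "payload": {"commands": [[-1, 0.8, 0, 0, 0, 0, 0], [-1, 1.8, 0, 0, 0, 0, 0], [-1, 2.8, 0, 0, 0, 0, 0], [-1, 3.8, 0, 0, 0, 0, 0], [-1, 4.8, 0, 0, 0, 0, 0], [-1, 5.8, 0, 0, 0, 0, 0], [-1, 6.8, 0, 0, 0, 0, 0], [-1, 7.3, 0, 0, 0, 0, 0]]}}

```text
time_s: 24.1
position: [0.5965, 0.131, 0.1278]
tool_rot: [-0.001, 0.999, 0.051, 0.002]
wrist_force: [-3.3, 4.6, 1.9]
gripper_width: 0.0117
```

>>> {"api": "apply_moves", "payload": {"commands": [[-1, 0.6, 0, 0, 0, 0, 0], [-1, 1, 0, 0, 0, 0, 0], [-1, 1.3, 0, 0, 0, 0, 0], [-1, 1.5, 0, 0, 0, 0, 0], [-1, 1.6, 0, 0, 0, 0, 0]]}}

```text
time_s: 24.72
position: [0.6124, 0.1327, 0.1278]
tool_rot: [-0.001, 0.999, 0.051, 0.002]
wrist_force: [-2.3, 3.4, 1.9]
gripper_width: 0.0113
```

```bash
python3 go.py .614 .133 .127 .104
```

```text
t 24.73 pos [0.6124 0.1327 0.1278] yawx 0.103 tz [ 0.003  0.002 -1.   ] F [-2.3  3.4  1.9] T [0.58 0.46 0.19] w 0.0113 q [ 0.03  0.32  1.7   0.    1.12 -0.07]
shift cm [ 0.16 -0.01  0.08] rot deg [-0.11 -0.18 -0.06]
```

>>> {"api": "apply_moves", "payload": {"commands": [[-1, 0.1, 0, 0, 0, 0, 0], [-1, 0.2, 0, 0, 0, 0, 0], [-1, 0.25, 0, 0, 0, 0, 0], [-1, 0.25, 0, 0, 0, 0, 0]]}}

```text
time_s: 25.22
position: [0.6125, 0.1328, 0.1278]
tool_rot: [-0.001, 0.999, 0.052, -0.002]
wrist_force: [-13.9, 2.0, 9.5]
gripper_width: 0.0117
```

```bash
python3 go.py
```

```text
t 25.23 pos [0.6125 0.1328 0.1278] yawx 0.1034 tz [-0.004  0.001 -1.   ] F [-13.9   2.    9.5] T [0.22 2.02 0.14] w 0.0117 q [ 0.03  0.32  1.7   0.    1.13 -0.07]
```

>>> {"api": "apply_moves", "payload": {"commands": [[-1, 0, 0, 0, 0, 0, 0], [-0.5, 0, 0, 0, 0, 0, 0], [0, 0, 0, 0, 0, 0, 0], [0, 0, 0, 0, 0, 0, 0], [0, 0, 0, -3, 0, 0, 0], [0, 0, 0, -7, 0, 0, 0], [0, 0, 0, -11, 0, 0, 0], [0, 0, 0, -12, 0, 0, 0]]}}

```text
time_s: 26.22
position: [0.6146, 0.1325, 0.2513]
tool_rot: [-0.001, 0.999, 0.052, 0.001]
wrist_force: [0.2, 0.3, 0.1]
gripper_width: 0.0428
```

```bash
python3 go.py
```

```text
t 26.23 pos [0.6146 0.1325 0.2513] yawx 0.1033 tz [ 0.002  0.001 -1.   ] F [0.2 0.3 0.1] T [-0.02  0.04  0.  ] w 0.0428 q [ 0.03  0.19  1.61  0.    1.33 -0.07]
```

>>> {"api": "apply_moves", "payload": {"commands": [[0, -6, 0, 0, 0, 0, 0], [0, -12, 0, 0, 0, 0, 0], [0, -16, 0, 0, 0, 0, 0], [0, -18, 0, 0, 0, 0, 0], [0, -18, 0, 0, 0, 0, 0]]}}

```text
time_s: 26.85
position: [0.4344, 0.1139, 0.2497]
tool_rot: [-0.0, 0.999, 0.052, 0.001]
wrist_force: [-0.1, -0.4, 0.6]
gripper_width: 0.0429
```

```bash
python3 tq.py 2; python3 - <<'E'
from rect import *
for c in ["scene","top"]:
    im=robot.snapshot(c)[:,:,::-1].copy()
    for x in (-60+94,-60+100):
        q=proj(c,w(p,(x-6,110,130)))[0]; q2=proj(c,w(p,(x-6,60,130)))[0]; print(c,x,q,q2)
    cv2.imwrite(f"pics/{c}7.png",im)
    s=im[160:310,170:320] if c=="scene" else im[90:200,170:310]
    cv2.imwrite(f"pics/{c}7z.png",cv2.resize(s,None,fx=4,fy=4,interpolation=cv2.INTER_CUBIC))
E
```

```text
Tz [ 0.   -0.01] mean -0.004
t 26.95 pos [0.4358 0.1139 0.2504] yawx 0.103 tz [ 0.002  0.001 -1.   ] F [0.7 0.7 0.6] T [ 0.01 -0.    0.03] w 0.0425 q [ 0.   -0.25  2.05  0.    1.34 -0.1 ]
j6 [-0.009 -0.002]
band box y -0.0489 204 [238.6 214.8]
scene 34 [265.70128727 249.97443732] [252.5051866 241.2801456]
scene 40 [264.54881277 251.43605627] [251.34228742 242.70910674]
top 34 [203.68157773 148.6012694 ] [217.27378441 147.08800678]
top 40 [203.51276005 147.00766455] [217.09816314 145.49686271]
```

View pics/scene7z.png

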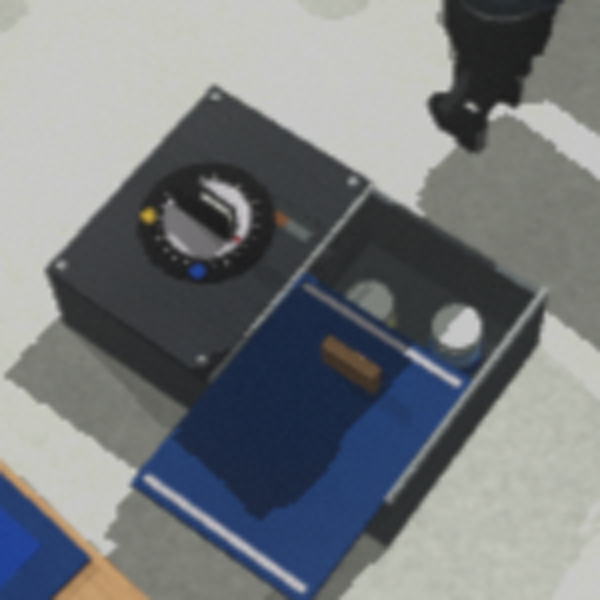

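View pics/top7.png

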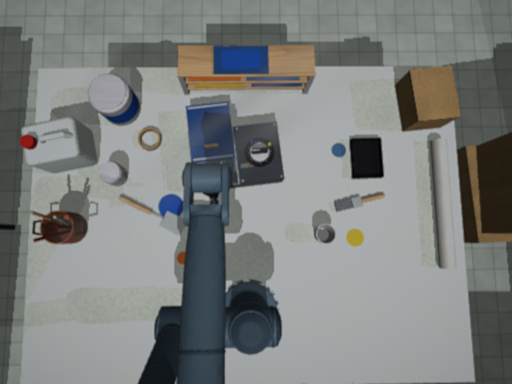

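The lid is open and the jars show inside it at about (372,300) and (458,330). The bolt band is still drawn at (280,218) and the things on the bench are unmoved. The lid reached its end stop with a 14 N push and the gripper is now clear, so I'm handing in.

```bash
python3 -c "
from cell import robot
print(robot.finish_job())"
```

```text
the job is handed in; nothing more can be done
None
```

I worked the combination, opened the lid to its end stop and handed the job in at about 27 s. `finish_job` gave no verdict.

- **Blue, then yellow:** I turned left to the blue dot and paused, then right to the yellow dot and paused, about 0.5 s or more each time. My two angle estimates for each dot agree with the gripper's angle to within about 0.03 rad.
- **Bolt:** I turned left again past blue in small steps until the torque rose at a dial angle of about 1.55 rad. There I leaned on the bolt for about 1 s. The torque settled at about 0.3 N m, above the 0.2 called firm but below the 0.45 that counts as forcing.
- **Lid:** I gripped the wooden pull and slid the lid about 98 mm by the arm's reading, against only 2–5 N. It then met its end stop at about 14 N. I released the pull, raised the gripper and moved it clear.

**Last checks:** The final pictures show the lid open, the bolt still drawn by about 20 mm, and the jars inside. Nothing on the bench had visibly moved, judged by eye only, and wrist force was near zero.

**What disagreed:** I measured the dots at about 0.52 rad (blue) and -1.02 rad (yellow) in the strongbox frame. The stated ranges are 0 to 0.35 and -0.9 to -0.4. Both cameras showed the same, so I followed the dots as seen.

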